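# Close the lamp bay of a lab detector

### The arm

A 7-joint arm with a two-finger parallel gripper is mounted at the origin on the work surface. World frame = base frame: x ahead of the robot, y to its left, z up, the work surface at z = 0. Lengths are in mm, angles in rad, forces in N, time in s.
With the tool pointing down it reaches from about 425 to 825 mm from the base axis. Payload 3.6 kg.
Tool frame: the origin (TCP) lies midway between the tips of the shut fingers; the grasp point (between the pads) lies grasp_offset behind it (grasp_offset is the distance from the TCP to the grasp point, in mm); z points along the fingers, y is the line along which they close (so a half turn about z gives the same grasp; the last joint's range is limited). The gripper opens to 85 mm and grips with 20 to 120 N. Pads are 22 mm wide; open, the fingers measure 114 mm over their backs; the gripper's body (76 mm by 85 mm) begins 54 mm behind the grasp point. The pads swing forward as they close: fully open they stand 13 mm farther back than shut.
Start: joints at [1.256, 0.615, -0.013, 1.423, 0.008, 1.103, -0.04], TCP at [184.51, -623.232, 231.297] pointing down, gripper open.
Joint ranges: [-3.12, 3.12], [-0.3, 2.06], [-1.34, 1.32], [0.26, 2.42], [-1.36, 4.5], [0.01, 1.98], [-2.84, 2.84]. Speed limits (rad/s): [2.79, 2.79, 3.14, 3.14, 3.14, 3.14, 3.14].

### API

Orientations are given as a unit quaternion [x, y, z, w].
In Python, from workcell import get_obs, read_camera, camera_info, job_done, grasp_offset gives the robot as it stands. The module is installed in compiled form; this text tells all that it offers.
- The arm moves only by the tool send_rows, never from a script. Its argument "steps" is a list of rows, each a list of 2 entries, a list of its own where there are three numbers: the shift along the world's x, y, z in units of 25 mm (1.0 is 25 mm), then the turn about the world's z in units of 8 degrees (1.0 is 8 degrees). A call has 1 to 8 rows; each row shifts and turns the commanded pose from where the row before left it; what a row does not reach is not made up. A row lasts 1/10 s, in which the tool goes at most 50 mm and 8.59 degrees, less where a joint would pass 70% of its speed; a pose out of reach is approached as far as the arm can. A call is refused whole if a number of a shift passes 1 or a number of a turn 1, either way. A call with a gripper value outside its range is refused whole. "jaw" is the finger opening in mm, from 0 to 85.4, set as the call begins (left out, the last holds). The fingers move at their own pace and stop on an object; "newtons" is the grip in N (left out, the last holds). Time passes only in rows, so rows that do not move let the fingers close. It gives the time, the measured TCP pose, the force, the opening and the grip force at its end, in the units of the state.
- get_obs(): the state, without advancing time (a new reading comes with each control period).
- read_camera(name): name is "scene" or "side" or "wrist"; returns (picture, depth): 384x512x3 uint8, red, green, blue; 384x512 float32, mm along the optical axis (not along the pixel's ray), 0 where there is no reading.
- camera_info(name): a dict with "camera_matrix" (3x3 intrinsics, pixels), "k1" (the pictures are not rectified: a ray, as slopes to the right and down, at radius r is drawn at 1 + k1 r^2 times it, then the intrinsics apply), "extrinsics" (4x4, takes a point from camera to world coordinates); the wrist camera has in their place "T_tool_cam" (4x4, takes a point from camera to tool coordinates, whose origin is the TCP and whose axes are the flange's). Camera axes: x right, y down, z forward; pixel columns grow to the right and rows downward; lengths in mm; the calibration is good to about 2 mm. A picture is of the moment at which its call begins: read the wrist's pose just before it. camera_info takes no time and is no camera call.
- job_done(): hands the job in; it is judged then, once.
The state is a dict: "time": time; "joint_pos": joint angles; "joint_velocities": joint speeds; "effort": joint torques, N m; "ee_pos": TCP position; "tool_rot": TCP orientation; "ft_force": force on the tool from outside, world axes, zero at the start; "wrist_torque": the same for the moment, N m; "gripper_width": finger opening in mm; "gripper_force": force on a finger pad.
Only numpy, scipy, OpenCV 4.12 (cv2) and the standard library are available. Lean on these libraries where they do the work, as an engineer would, in place of code of your own. Each camera call takes 0.05 s, during which the arm holds its last target. There are 200 camera calls.

### The job

Put the lamp-bay cover back on the small sloping detector unit: take the cover that has the thin tongue-like lip, tilt it so that its lip hooks under the ledge at the bay's lower edge, then swing its top edge down until it lies flat and fully down in the bay, and let go. Leave the blank panel without a lip and the bottle where they stand.

Things in the scene. Friction and masses are not known exactly. Their poses are not given: they have to be found in the camera images.
- bay: Open lamp bay in the sloping top of the fixed white detector unit (274 x 190 mm, low end to the robot). Origin: mid-width on the bay floor, straight under the ledge's free edge. x up the slope (8 deg), y left, z square out of the slope. In mm: opening x 0 to 120, y -65 to 65, floor z 0 (side rails, lamp cavity between), walls and top face z 25, nothing above z 27; unit spans x -44 to 230.
- ledge (a point): Middle of the free edge of the ledge, upper face (bay x 0, y 0, z 25 mm). The ledge is a 5 mm thick strip across the bay's lower end, bay x -34 to 0, z 20 to 25 mm; under it is a pocket 20 mm high and 34 mm deep.
- cover: Loose cover, flat on the bench: white block 100 (x) x 110 (y) x 24 mm, 0.18 to 0.35 kg, a dark steel lip at its -x end, a grip rib on top. Origin: centre of the block's underside without lip; z up. It goes in lip first, tilted 15 to 25 deg to the bay floor. When home its axes lie along the bay's, origin at bay x 50 to 70, y within 10, z 0 mm; gravity keeps it. 10 mm too long to lay in flat.
- cover_lip (a point): Middle of the lip's end edge, on the underside (cover x -80, y 0, z 0 mm). The lip is a flat tongue 5 mm thick, 90 mm wide, 30 mm long, level with the cover's underside.
- cover_rib (a point): Middle of the top of the cover's grip rib (cover x 0, y 0, z 52 mm): a straight upright rib 14 mm thick (along x), 60 mm long (along y), 28 mm high above the cover's upper face. It stands over the cover's centre of mass within 10 mm.
- blank: Bystander: a loose blank panel, same white block and rib as the cover but with no lip, flat on the bench. Origin: centre of its underside. Cover and blank may lie in either order.
- bottle: Bystander: amber reagent bottle with a blue cap, 66 mm diameter, 150 mm high, loose. Origin: centre of its base.
There are look-alikes about, which are no part of the job. What is shaped like the cover but blue, pink or yellow is not meant.

How it is judged (in metres and radians):
On the way:
1. the lip is hooked under the ledge (4 mm or more) with the cover's top edge still raised (5 degrees or more) (x of cover_lip in the frame of bay between -0.038 and -0.004 m and z of cover_lip in the frame of bay between -0.006 and 0.018 m and y of cover_lip in the frame of bay between -0.03 and 0.03 m and angle between the z axis of cover and the z axis of bay, either way round above 0.087 rad), for 0.1 s.
At the end, for the whole second after the job is handed in: The cover rests in the bay with its lip 6 mm or more under the ledge, its underside within 7 mm of the bay's floor and flat to it within 6 degrees, within 16 mm sideways and 11 degrees of turn, at rest and released (x of cover_lip in the frame of bay between -0.036 and -0.006 m and y of cover in the frame of bay between -0.016 and 0.016 m and z of cover in the frame of bay between -0.006 and 0.007 m and angle between the z axis of cover and the z axis of bay, either way round below 0.1 rad and angle between the x axis of cover and the x axis of bay, either way round below 0.2 rad and linear speed of cover below 0.02 m/s); the robot touches nothing.
It fails at once if the blank panel is moved by more than 40 mm (distance of blank from where it was at the start of the episode above 0.04 m).
It fails at once if the bottle is moved by more than 40 mm (distance of bottle from where it was at the start of the episode above 0.04 m).
It fails at once if the bottle is tipped over (angle between bottle's own z axis and vertical above 0.6 rad).
It also fails if it takes over 38 s, if anything falls off the work surface, if the arm or the gripper's body presses on something with over 40 N, if the wrist force passes 120 N, or if a joint passes its speed limit or range.

## Working session

There is one attempt and no reset: what is moved stays moved. The work goes in short steps, Python scripts to look and compute and a tool call to move; the robot and the scene stay as the last step left them, time stands still between calls to the robot, and variables do not carry over. Pictures are saved under pics/ and viewed, at most 10 in all, crops included, and the job is handed in when it is done.

Besides the shell and the picture viewer there is one more tool, called after "Emit:" as a command line: name --argument value ..., lists and objects as JSON in quotes. send_rows: Moves the arm, as the interface text tells. Its arguments: {"type":"object","properties":{"steps":{"type":"array"},"jaw":{"type":"number"},"newtons":{"type":"number"}},"required":["steps"]}

```bash
mkdir -p pics; cat > h.py <<'E'
import numpy as np, cv2
from workcell import *
from scipy.spatial.transform import Rotation as R
def T_of(name,obs=None):
    i=camera_info(name)
    if name!='wrist': return np.array(i['extrinsics'])
    T=np.eye(4);T[:3,:3]=R.from_quat(obs['tool_rot']).as_matrix();T[:3,3]=obs['ee_pos']
    return T@np.array(i['T_tool_cam'])
def cloud(name):
    """picture and world xyz per pixel"""
    o=get_obs();T=T_of(name,o);p,d=read_camera(name);i=camera_info(name)
    K=np.array(i['camera_matrix']);v,u=np.mgrid[:384,:512].astype(np.float32)
    uv=np.stack([u,v],-1).reshape(-1,1,2)
    n=cv2.undistortPoints(uv,K,np.array([i['k1'],0,0,0.])).reshape(384,512,2)
    P=np.dstack([n[...,0]*d,n[...,1]*d,d])@T[:3,:3].T+T[:3,3]
    P[d==0]=np.nan
    return p,P
E
python3 - <<'E'
from h import *
print(get_obs(),grasp_offset)
for n in('scene','side'):
    p,P=cloud(n);np.save(n+'.npy',P);cv2.imwrite(f'pics/{n}0.png',cv2.resize(p[...,::-1],(768,576)));print(T_of(n)[:3,3])
E
```

```text
{'time': 0.0, 'joint_pos': array([ 1.25650486,  0.61590704, -0.01262706,  1.42489802,  0.00812896,
        1.1034065 , -0.04039535]), 'joint_velocities': array([ 0.0008649 , -0.00038804, -0.00079611,  0.00096714,  0.00072982,
        0.0021658 , -0.00034289]), 'effort': array([ 2.91026254e-04, -4.69216347e+01,  2.59217620e-01, -1.71036100e+01,
        9.87829204e-03,  9.76694806e-03,  1.70052516e-05]), 'ee_pos': array([ 184.28240845, -622.53154674,  230.14632475]), 'tool_rot': array([ 9.89657377e-01,  1.43445555e-01, -2.12302519e-04, -1.26643792e-03]), 'ft_force': array([-0.21935891,  0.71746551,  0.69955322]), 'wrist_torque': array([0.05511912, 0.0073077 , 0.00446339]), 'gripper_force': 0.0, 'gripper_width': 85.60800239591732} 18.700000000000003
[1033.39209204 -289.76266342  861.60978709]
[ 344.95853868 -819.6710814   564.33893552]
```

View pics/scene0.png

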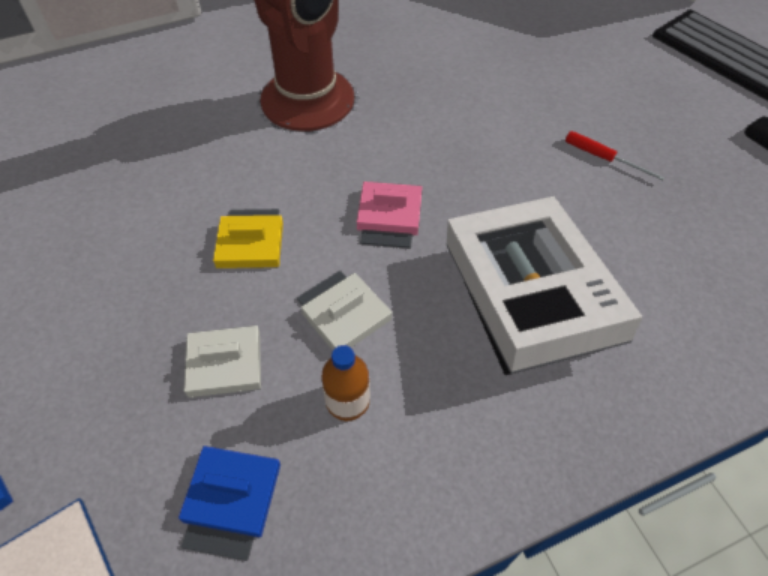

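View pics/side0.png

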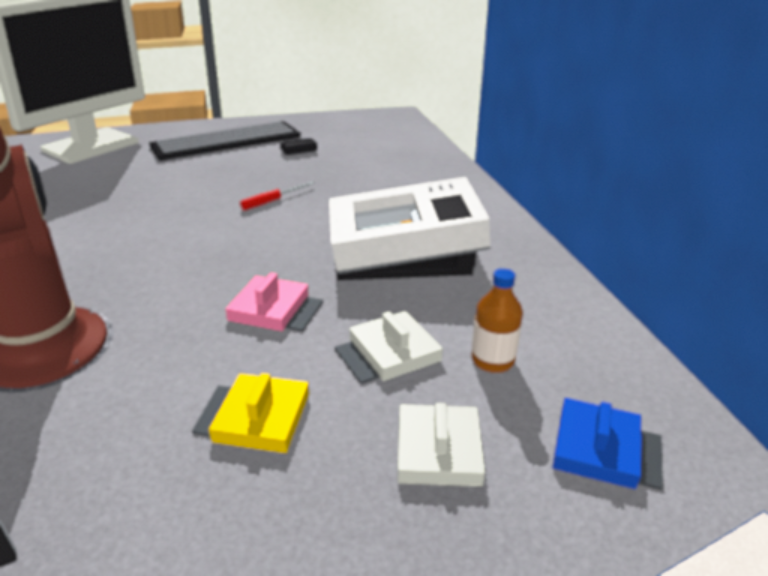

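The lipped white cover is at scene px (345,308) with its lip towards (320,290). The blank is at (222,360), the bottle at (346,385) and the unit at (540,280), with its bay end towards the robot. All moves are yaw-only, so I'll grip the rib by its ends (a pivot about cover y) and tilt the cover against the unit.

```bash
python3 - <<'E'
from h import *
def rect(Q): 
    r=cv2.minAreaRect(Q.astype(np.float32)); return np.round(r[0],1),np.round(r[1],1),round(r[2],1),np.round(cv2.boxPoints(r)).tolist()
A={}
for n in('scene','side'):
    P=np.load(n+'.npy');A[n]=P
    s=1.5
    W=dict(cover=((345,308),(400,345)),blank=((222,360),(440,450)))
    for k,(a,b) in W.items():
        c=a if n=='scene' else b
        c0=P[int(c[1]/s),int(c[0]/s)]
        D=P.reshape(-1,3);D=D[np.linalg.norm(D[:,:2]-c0[:2],axis=1)<100]
        t=D[(D[:,2]>18)&(D[:,2]<30)];t=t[np.linalg.norm(t[:,:2]-np.median(t[:,:2],0),axis=1)<76]
        r=D[(D[:,2]>42)&(D[:,2]<58)&(np.linalg.norm(D[:,:2]-np.median(t[:,:2],0),axis=1)<45)]
        print(n,k,c0.round(),'top',len(t),rect(t[:,:2]),np.median(t[:,2]),'\n  rib',len(r),rect(r[:,:2]) if len(r)>4 else '')
# unit top plane
from scipy.optimize import least_squares
for n,c,rad in(('scene',(540,275),260),('side',(410,220),260)):
    P=A[n];c0=P[int(c[1]/1.5),int(c[0]/1.5)]
    D=P.reshape(-1,3);D=D[np.linalg.norm(D[:,:2]-c0[:2],axis=1)<rad];D=D[D[:,2]>40]
    best=0;rng=np.random.default_rng(0)
    for _ in range(600):
        q=D[rng.choice(len(D),3)];m=np.cross(q[1]-q[0],q[2]-q[0]);m/=np.linalg.norm(m)+1e-9
        if abs(m[2])<.95: continue
        i=abs((D-q[0])@m)<4
        if i.sum()>best:best=i.sum();I=i
    Q=D[I];cc=Q.mean(0);m=np.linalg.svd(Q-cc,full_matrices=0)[2][2];m*=np.sign(m[2])
    print(n,'unit',c0.round(),best,'normal',m.round(3),'tilt',np.degrees(np.arccos(m[2])),'dir',np.degrees(np.arctan2(-m[1],-m[0])),'c',cc.round(1),rect(Q[:,:2]))
E
```

```text
scene cover [ 545. -131.   42.] top 1402 (array([ 537.5, -127.2]), array([101.4, 110.6]), 15.3, [[474.0, -87.0], [503.0, -194.0], [601.0, -167.0], [572.0, -60.0]]) 23.624787649638563 
  rib 171 (array([ 537.7, -126.8]), array([16. , 61.3]), 13.8, [[523.0, -99.0], [537.0, -158.0], [553.0, -155.0], [538.0, -95.0]])
scene blank [ 544. -334.   19.] top 1632 (array([ 540.6, -333.1]), array([110.6, 102.2]), 74.2, [[476.0, -372.0], [575.0, -400.0], [605.0, -294.0], [506.0, -266.0]]) 23.57466332804063 
  rib 200 (array([ 540.9, -333. ]), array([60. , 15.8]), 73.3, [[525.0, -359.0], [540.0, -364.0], [557.0, -307.0], [542.0, -302.0]])
side cover [ 537. -154.   29.] top 1188 (array([ 537.7, -127.8]), array([101.1, 113. ]), 14.8, [[474.0, -86.0], [503.0, -195.0], [601.0, -170.0], [572.0, -60.0]]) 23.910354956406024 
  rib 163 (array([ 537.7, -129.6]), array([14.7, 59.4]), 15.3, [[523.0, -103.0], [538.0, -160.0], [553.0, -156.0], [537.0, -99.0]])
side blank [ 531. -362.   32.] top 2217 (array([ 540.4, -335.2]), array([111.9,  99.5]), 74.2, [[477.0, -375.0], [573.0, -403.0], [604.0, -295.0], [508.0, -268.0]]) 24.104760063452318 
  rib 214 (array([ 539.1, -334.4]), array([59.5, 14.2]), 74.3, [[524.0, -361.0], [538.0, -365.0], [554.0, -308.0], [540.0, -304.0]])
scene unit [614. 182.  43.] 5610 normal [-0.138  0.021  0.99 ] tilt 8.054593405159537 dir -8.71977432069299 c [653.  149.1 105.4] (array([624.5, 155.5]), array([192. , 274.9]), 81.7, [[475.0, 80.0], [747.0, 41.0], [774.0, 231.0], [502.0, 270.0]])
side unit [651. 196.  55.] 2252 normal [-0.142  0.02   0.99 ] tilt 8.24080126903544 dir -7.830986024527971 c [634.4 140.8 103.2] (array([625.4, 155.2]), array([197.7, 270.2]), 82.0, [[478.0, 76.0], [745.0, 39.0], [773.0, 234.0], [505.0, 272.0]])
```

Emit:
send_rows --steps '[[[0.7, 1, 0], 0], [[0.7, 1, 0], 0], [[0.7, 1, 0], 0], [[0.7, 1, 0], 0], [[0.7, 1, 0], 0], [[0.7, 1, 0], 0], [[0.7, 1, 0], 0], [[0.7, 1, 0], 0]]' --jaw 85 --newtons 20

```text
time: 0.9
ee_pos: [324.9, -421.9, 230.9]
tool_rot: [0.99, 0.143, -0.0, -0.0]
ft_force: [-0.8, -0.3, 0.1]
gripper_width: 85.0
gripper_force: 0.0
```

Emit:
send_rows --steps '[[[0.7, 1, 0], 0], [[0.7, 1, 0], 0], [[0.7, 1, 0], 0], [[0.7, 1, 0], 0], [[0.7, 1, 0], 0], [[0.7, 1, 0], 0], [[0.7, 1, 0], 0], [[0.7, 1, 0], -0.18]]'

```text
time: 1.7
ee_pos: [464.8, -222.1, 231.0]
tool_rot: [0.991, 0.131, -0.0, -0.0]
ft_force: [-0.2, 0.1, 0.9]
gripper_width: 85.1
gripper_force: 0.0
```

Emit:
send_rows --steps '[[[0.7, 1, 0], 0], [[0.7, 1, 0], 0], [[0.7, 1, -0.5], 0], [[0.8, 0.8, -1], 0], [[0, 0, -1], 0], [[0, 0, 0], 0]]'

```text
time: 2.3
ee_pos: [534.5, -126.7, 165.2]
tool_rot: [0.991, 0.132, -0.004, -0.002]
ft_force: [-0.7, -0.4, 0.7]
gripper_width: 85.0
gripper_force: 0.0
```

```bash
python3 - <<'E'
from h import *
o=get_obs();print(o['time'],o['ee_pos'],R.from_quat(o['tool_rot']).as_matrix()[:,:2].round(3).tolist(),o['joint_pos'].round(2))
p,P=cloud('wrist');cv2.imwrite('pics/w1.png',p[...,::-1])
D=P.reshape(-1,3);D=D[~np.isnan(D[:,0])]
for lo,hi in((20,28),(46,58)):
    q=D[(D[:,2]>lo)&(D[:,2]<hi)&(np.linalg.norm(D[:,:2]-[537.6,-128],axis=1)<(76 if lo<30 else 40))];print(len(q),q[:,2].mean(),cv2.minAreaRect(q[:,:2].astype(np.float32)))
P=np.load('side.npy').reshape(-1,3);q=P[(P[:,2]>60)&(P[:,2]<140)&(P[:,1]<-60)&(P[:,1]>-300)&(P[:,0]>540)&(P[:,0]<800)];print('bottle',q.min(0),q.max(0))
E
```

```text
2.3 [ 534.47228628 -126.70131038  165.22108877] [[0.965, 0.262], [0.262, -0.965], [-0.008, -0.004]] [ 0.25  0.54 -0.09  1.79  0.06  0.82 -1.17]
10271 24.129049114005376 ((535.7173461914062, -125.00513458251953), (99.49534606933594, 110.41226196289062), 14.609448432922363)
1165 51.58433503610445 ((536.5088500976562, -124.83737182617188), (14.034940719604492, 60.03430938720703), 15.282976150512695)
bottle [ 640.95338973 -217.3046457    60.12680717] [ 703.05151322 -165.1204174   139.87101306]
```

View pics/w1.png

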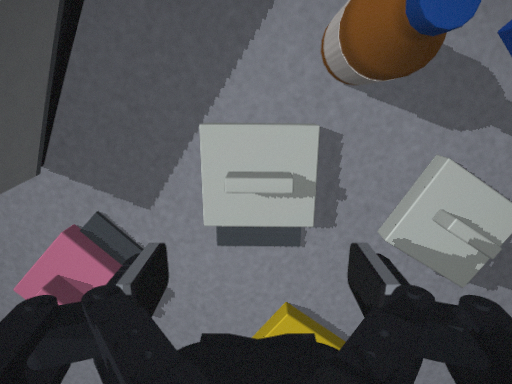

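The wrist view shows the cover at (260,175), its dark lip towards the robot and the rib square between the open fingers. Next I descend onto the rib ends.

Emit:
send_rows --steps '[[[0, 0, -1], 0], [[0, 0, -1], 0], [[0, 0, -1], 0], [[0, 0, -1], 0], [[0, 0, -0.8], 0], [[0, 0, 0], 0]]'

```text
time: 2.95
ee_pos: [535.6, -129.3, 47.8]
tool_rot: [0.992, 0.13, -0.002, -0.0]
ft_force: [-0.2, 0.2, -0.7]
gripper_width: 84.9
gripper_force: 0.0
```

Emit:
send_rows --steps '[[[0.05, 0.08, -0.6], 0], [[0, 0, -0.35], 0], [[0, 0, 0], 0]]'

```text
time: 3.25
ee_pos: [538.1, -126.7, 25.4]
tool_rot: [0.991, 0.131, -0.0, 0.0]
ft_force: [-0.1, 0.4, -0.3]
gripper_width: 85.1
gripper_force: 0.0
```

Emit:
send_rows --steps '[[[0, 0, 0], 0], [[0, 0, 0], 0], [[0, 0, 0], 0], [[0, 0, 0], 0], [[0, 0, 0], 0]]' --jaw 40 --newtons 30

```text
time: 3.75
ee_pos: [538.9, -126.4, 26.2]
tool_rot: [0.991, 0.131, 0.001, 0.0]
ft_force: [-0.9, -0.6, 6.3]
gripper_width: 59.1
gripper_force: 34.1
```

Emit:
send_rows --steps '[[[0, 0, 0], 0], [[0, 0, 0.2], 0], [[0, 0, 0], 0]]' --jaw 70

```text
time: 4.05
ee_pos: [538.7, -126.3, 30.6]
tool_rot: [0.991, 0.131, 0.001, 0.0]
ft_force: [0.7, -1.0, -0.3]
gripper_width: 70.4
gripper_force: 0.0
```

Emit:
send_rows --steps '[[[0, 0, 0], 0], [[0, 0, 0], 0], [[0, 0, 0], 0], [[0, 0, 0], 0]]' --jaw 40 --newtons 30

```text
time: 4.45
ee_pos: [538.5, -126.4, 30.5]
tool_rot: [0.991, 0.131, 0.0, 0.0]
ft_force: [0.6, -1.0, 4.3]
gripper_width: 59.2
gripper_force: 33.2
```

Emit:
send_rows --steps '[[[0, 0, 0.4], 0], [[0, 0, 0.8], 0], [[0, 0, 1], 0], [[0, 0, 1], 0], [[0, 0, 1], 0], [[0, 0, 1], 0], [[0, 0, 1], 0], [[0, 0, 0.6], 0]]'

```text
time: 5.25
ee_pos: [538.1, -126.0, 201.5]
tool_rot: [0.991, 0.131, 0.0, -0.0]
ft_force: [0.4, -0.2, -3.0]
gripper_width: 59.2
gripper_force: 34.0
```

Emit:
send_rows --steps '[[[0.2, 0.6, 0], -0.2], [[0.2, 0.8, 0], -0.3], [[0.2, 0.8, 0], -0.3], [[0.2, 0.8, 0], -0.3], [[0.2, 0.8, 0], -0.3], [[0.2, 0.8, 0], -0.3], [[0.3, 0.8, 0], -0.3], [[0.3, 0.8, 0], -0.3]]'

```text
time: 6.05
ee_pos: [582.2, 29.7, 199.2]
tool_rot: [1.0, -0.03, -0.002, 0.0]
ft_force: [0.7, 0.1, -3.6]
gripper_width: 59.1
gripper_force: 33.9
```

Emit:
send_rows --steps '[[[0.2, 0.8, 0], -0.2], [[0.2, 0.8, 0], -0.2], [[0.2, 0.8, 0], -0.2], [[0.2, 0.8, 0], 0], [[0.2, 0.8, 0], 0], [[0.2, 0.7, 0], 0], [[0, 0.44, 0], 0], [[0, 0, 0], 0]]'

```text
time: 6.85
ee_pos: [612.6, 160.1, 199.7]
tool_rot: [0.998, -0.069, -0.001, -0.001]
ft_force: [-0.6, 0.1, -3.0]
gripper_width: 59.2
gripper_force: 33.9
```

```bash
python3 - <<'E'
from h import *
o=get_obs();print(o['time'],o['ee_pos'],R.from_quat(o['tool_rot']).as_matrix()[:,0].round(3),o['joint_pos'].round(2),o['ft_force'])
a=[cloud(n)[0] for n in('side','wrist')]
cv2.imwrite('pics/s2.png',np.vstack([cv2.resize(a[0][100:260,180:400,::-1],(440,320)),cv2.resize(a[1][:,:,::-1],(440,280))]))
E
```

```text
6.85 [612.57598045 160.09777624 199.66218919] [ 0.99  -0.138 -0.001] [-0.3   0.62  0.02  1.52 -0.01  1.01 -1.99] [-0.603442    0.09783717 -2.96330857]
```

View pics/s2.png

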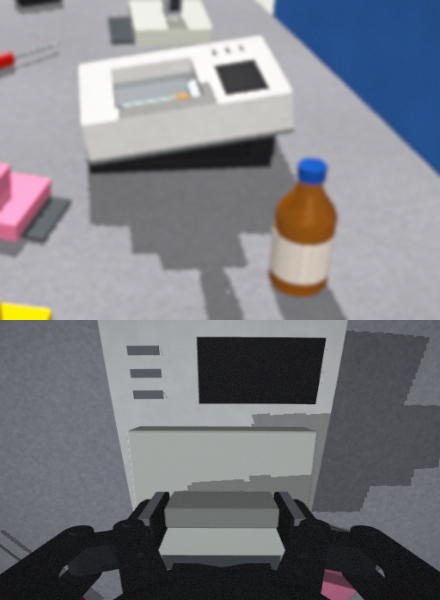

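The cover hangs level with the bay, its front edge beyond the bay's upper wall. Next I lower it and press its edge on the top face.

Emit:
send_rows --steps '[[[0, -0.12, -0.8], 0], [[0, 0, -0.8], 0], [[0, 0, -0.6], 0], [[0, 0, -0.2], 0], [[0, 0, -0.1], 0], [[0, 0, -0.1], 0], [[0, 0, -0.1], 0], [[0, 0, 0], 0]]'

```text
time: 7.75
ee_pos: [611.6, 153.0, 135.0]
tool_rot: [0.997, -0.072, -0.001, 0.001]
ft_force: [-8.3, -2.4, 7.1]
gripper_width: 59.3
gripper_force: 35.3
```

Emit:
send_rows --steps '[[[0, 0, -0.1], 0], [[0, 0, -0.1], 0], [[0, 0, -0.1], 0], [[0, 0, 0], 0]]'

```text
time: 8.15
ee_pos: [608.6, 153.4, 127.8]
tool_rot: [0.997, -0.071, -0.005, 0.001]
ft_force: [-13.4, -2.8, 13.4]
gripper_width: 59.1
gripper_force: 37.1
```

```bash
cat > m.py <<'E'
from h import *
O=np.array([536.8,168,63.7]);B=R.from_euler('ZY',[-8.2,-8],degrees=True).as_matrix()
def meas():
    o=get_obs();p,P=cloud('wrist');t=(o['ee_pos']-O)@B
    D=(P.reshape(-1,3)-O)@B;D=D[~np.isnan(D[:,0])]
    D=D[(abs(D[:,1])<75)&(D[:,0]>t[0]+12)&(D[:,0]<t[0]+90)&(D[:,2]>27.5)&(D[:,2]<t[2]+8)]
    rng=np.random.default_rng(0);best=0
    for _ in range(300):
        q=D[rng.choice(len(D),3)];m=np.cross(q[1]-q[0],q[2]-q[0]);m/=np.linalg.norm(m)+1e-9
        if abs(m[2])<.85: continue
        i=abs((D-q[0])@m)<2
        if i.sum()>best:best=i.sum();I=i
    Q=D[I];c=Q.mean(0);m=np.linalg.svd(Q-c,full_matrices=0)[2][2];m*=np.sign(m[2])
    th=np.arctan2(-m[0],m[2]);r=cv2.minAreaRect(Q[:,:2].astype(np.float32))
    e=np.percentile(Q[:,0],99.5);ez=c[2]-(m[0]*(e-c[0]))/m[2]
    X=np.array([np.cos(th),np.sin(th)]);Z=np.array([-np.sin(th),np.cos(th)])
    k=np.array([e,ez])-24*Z
    print('t',o['time'],'n',best,'tilt',np.degrees(th).round(1),'roll',np.degrees(np.arctan2(m[1],m[2])).round(1),'yspan',np.percentile(Q[:,1],[.5,99.5]).round(1),'topcorner',e.round(1),ez.round(1),'corner',k.round(1),'lip',(k-130*X).round(1),'tcp bay',t.round(1),'F bay',(o['ft_force']@B).round(1),r[2])
    return p
E
python3 -c "
from m import *
p=meas();cv2.imwrite('pics/w3.png',p[...,::-1])"
```

```text
t 8.15 n 15632 tilt 1.1 roll 0.1 yspan [-57.   50.3] topcorner 129.5 49.7 corner [129.9  25.7] lip [-0.  23.1] tcp bay [81.3 -4.2 53.3] F bay [-10.9  -4.7  15.1] 89.93898010253906
```

View pics/w3.png

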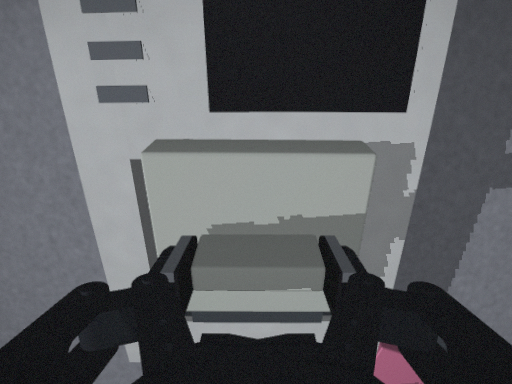

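Emit:
send_rows --steps '[[[0, 0, 0.16], 0], [[0.28, 0.03, 0.05], 0], [[0.28, 0.03, 0.05], 0], [[0, 0, 0], 0], [[-0.1, 0.01, -0.11], 0], [[-0.1, 0.01, -0.11], 0], [[-0.1, 0.01, -0.11], 0], [[0, 0, 0], 0]]'

```text
time: 9.0
ee_pos: [622.2, 156.9, 126.2]
tool_rot: [0.997, -0.071, 0.003, -0.001]
ft_force: [-1.1, -0.2, 7.7]
gripper_width: 59.0
gripper_force: 37.1
```

```bash
python3 -c "
from m import *
p=meas()"
```

```text
t 9.0 n 17276 tilt 10.0 roll -0.0 yspan [-51.6  55.8] topcorner 145.6 54.5 corner [149.8  30.9] lip [21.8  8.2] tcp bay [93.9  1.2 49.9] F bay [-0.  -0.4  7.8] 89.95850372314453
```

Emit:
send_rows --steps '[[[-0.2, 0.03, -0.03], 0], [[-0.2, 0.03, -0.03], 0], [[-0.2, 0.03, -0.03], 0], [[-0.2, 0.03, -0.03], 0], [[0, 0, 0], 0]]'

```text
time: 9.55
ee_pos: [596.9, 159.8, 119.0]
tool_rot: [0.998, -0.071, -0.003, 0.001]
ft_force: [-2.1, -0.4, -0.5]
gripper_width: 59.2
gripper_force: 36.2
```

```bash
python3 -c "
from m import *
p=meas()"
```

```text
t 9.55 n 17191 tilt 8.8 roll 0.2 yspan [-52.2  55.1] topcorner 119.2 49.8 corner [122.9  26. ] lip [-5.6  6.2] tcp bay [67.7  0.5 46.4] F bay [-2.1 -0.7 -0.2] 0.010737719014286995
```

Hooked at the margin, with the lip about 5.6 mm under the ledge and the cover tilted 8.8°. I'll go a little deeper before lowering.

Emit:
send_rows --steps '[[[-0.14, 0.02, -0.02], 0], [[-0.14, 0.02, -0.02], 0], [[-0.14, 0.02, -0.02], 0], [[0, 0, 0], 0], [[0, 0, 0], 0]]'

```text
time: 10.1
ee_pos: [589.2, 161.0, 118.7]
tool_rot: [0.997, -0.071, 0.0, 0.0]
ft_force: [-0.3, 0.9, -2.4]
gripper_width: 58.9
gripper_force: 35.9
```

```bash
python3 -c "
from m import *
p=meas()"
```

```text
t 10.1 n 17134 tilt 8.8 roll 0.1 yspan [-52.2  55.1] topcorner 111.4 50.4 corner [115.1  26.7] lip [-13.4   6.9] tcp bay [60.   0.5 47.1] F bay [-0.8  0.8 -2.4] 89.87725830078125
```

Emit:
send_rows --steps '[[[0.02, 0, -0.12], 0], [[0.02, 0, -0.12], 0], [[0.02, 0, -0.12], 0], [[0.02, 0, -0.12], 0], [[0.01, 0, -0.12], 0], [[0, 0, -0.06], 0], [[0, 0, 0], 0]]'

```text
time: 10.85
ee_pos: [594.7, 160.9, 104.0]
tool_rot: [0.997, -0.072, 0.003, -0.001]
ft_force: [2.8, -0.3, 5.5]
gripper_width: 59.0
gripper_force: 37.2
```

```bash
python3 -c "
from m import *
p=meas()"
```

```text
t 10.85 n 16429 tilt 0.3 roll -0.0 yspan [-62.6  64.6] topcorner 152.6 29.2 corner [152.8   5.2] lip [22.8  4.5] tcp bay [63.4  1.2 31.8] F bay [3.5 0.1 5. ] 0.005444772075861692
```

Emit:
send_rows --steps '[[[0, 0, -0.1], 0], [[0, 0, 0], 0]]'

```text
time: 11.1
ee_pos: [593.3, 161.3, 100.8]
tool_rot: [0.997, -0.071, 0.002, -0.001]
ft_force: [5.1, -0.1, 5.2]
gripper_width: 59.0
gripper_force: 37.4
```

Emit:
send_rows --steps '[[[0, 0, 0.1], 0], [[0, 0, 0], 0], [[0, 0, 0], 0], [[0, 0, 0], 0]]' --jaw 80

```text
time: 11.5
ee_pos: [590.4, 161.1, 101.6]
tool_rot: [0.997, -0.071, -0.001, 0.0]
ft_force: [0.2, 0.6, -0.4]
gripper_width: 80.2
gripper_force: 0.0
```

Emit:
send_rows --steps '[[[0, 0, 0.4], 0], [[0, 0, 0.8], 0], [[0, 0, 1], 0], [[0, 0, 1], 0], [[0, 0, 1], 0], [[0, 0, 0.6], 0], [[0, 0, 0], 0], [[0, 0, 0], 0]]'

```text
time: 12.3
ee_pos: [591.2, 160.9, 222.3]
tool_rot: [0.997, -0.071, -0.0, -0.0]
ft_force: [-0.3, -0.7, -0.4]
gripper_width: 79.9
gripper_force: 0.0
```

```bash
python3 - <<'E'
from m import *
p,P=cloud('wrist');cv2.imwrite('pics/w5.png',p[...,::-1])
D=(P.reshape(-1,3)-O)@B;D=D[~np.isnan(D[:,0])]
r=D[(D[:,2]>48)&(D[:,2]<62)&(abs(D[:,1])<45)&(abs(D[:,0]-60)<40)];print(len(r),r[:,2].mean(),cv2.minAreaRect(r[:,:2].astype(np.float32)))
for x0,x1 in((20,45),(75,100),(135,160)):
    q=D[(D[:,0]>x0)&(D[:,0]<x1)&(abs(D[:,1])<45)&(D[:,2]<45)];print(x0,np.median(q[:,2]) if len(q) else None)
print(get_obs()['time'],get_obs()['ft_force'])
E
```

```text
1203 52.059618205607705 ((60.7942008972168, 2.4591407775878906), (14.121673583984375, 59.582420349121094), 0.5000868439674377)
20 24.442561391321185
75 24.75933947010929
135 26.083904819476807
12.35 [ 0.19277307 -0.35132315 -0.62889628]
```

View pics/w5.png

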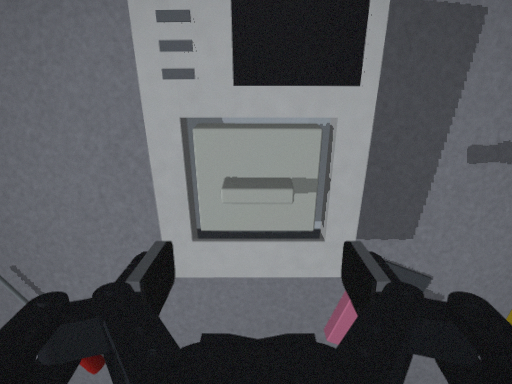

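The picture shows the cover flat inside the bay, px (195–325, 125–232), with its lip running under the ledge near (258,238). The depth readings agree: origin at bay x≈61, y≈2.5, top face at z≈24.5, so the lip is about 19 mm under the ledge. The gripper is clear.

```bash
python3 -c "
from workcell import *
print(job_done())"
```

```text
the job is handed in; nothing more can be done
None
```

The lamp-bay cover is back in the bay: it lies flat, its lip is about 19 mm under the ledge, and the gripper has let go and is clear. I handed the job in at about 12 s of the 38 s allowed, but the hand-in call returned no verdict.

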